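# Latch the second sprung length stop at its middle setting

## Robot

A 6-joint arm with a two-finger parallel gripper is mounted at the origin on a cart in front of the work surface, level with it; the furniture and walls round the work are solid. World frame = base frame: x ahead of the robot, y to its left, z up, the work surface at z = 0. Lengths are in mm, angles in rad, forces in N, time in s.
With the tool pointing down it reaches from about 350 to 875 mm from the base axis. Payload 4.2 kg.
Tool frame: the origin (TCP) lies between the finger pads; the fingertips stand 11 mm ahead of it and the grasp point (between the pads) lies 8 mm behind it; z points along the fingers, y is the direction in which the jaws open and shut (so a half turn about z gives the same grasp; the last joint's range is limited). The gripper opens to 85 mm and grips with 20 to 120 N. Pads are 22 mm wide; open, the fingers measure 114 mm over their backs; the gripper's body (76 mm by 85 mm) begins 54 mm behind the grasp point. The pads swing forward as they close: fully open they stand 13 mm farther back than shut.
Start: joints at [1.487, 0.385, 0.008, 0, -1.194, -0.259], TCP at [210.046, 588.626, 242.312] pointing down, gripper open.
Joint ranges: [-3.14, 3.14], [-1.21, 2.06], [-1.07, 1.41], [-3.16, 2.05], [-2.99, -0.16], [-3.1, 3.1]. Speed limits (rad/s): [2.79, 2.79, 3.14, 3.14, 3.14, 3.14].

## Interface

Orientations are given as a unit quaternion [x, y, z, w].
In Python, from bench import * gives the robot as it stands.
- The arm moves only by the tool servo_tool, never from a script. Its argument "rows" is a list of rows, each a list of 7 numbers: the opening, from 0 (shut) to 1 (fully open), then the shift along the tool's x, y, z in cm, then the turn, a rotation vector about the tool's x, y, z in degrees. A call has 1 to 12 rows; each row shifts and turns the commanded pose from where the row before left it, along the tool's axes as they then stand; what a row does not reach is not made up. A row lasts 1/10 s, in which the tool goes at most 50 mm and 8.59 degrees, less where a joint would pass 70% of its speed; a pose out of reach is approached as far as the arm can. A call is refused whole if a number of a shift passes 5 or a number of a turn 8.59, either way. A call with a gripper value outside its range is refused whole. The fingers move at their own pace and stop on an object; the grip force is fixed at half the most. Time passes only in rows, so rows that do not move let the fingers close. It gives the time, the measured TCP pose, the force and the opening at its end, in the units of the state.
- read_state(): the state, without advancing time (a new reading comes with each control period).
- get_image(name): name is "scene" or "top" or "wrist"; returns a dict with "image" (400x640x3 uint8, red, green, blue), "mtx" (3x3 intrinsics, pixels), "extrinsics" (4x4, takes a point from camera to world coordinates). Camera axes: x right, y up, looking along -z (the intrinsics and any distortion apply to the point x, -y, -z); pixel columns grow to the right and rows downward; lengths in mm; the calibration is good to about 2 mm. The wrist camera is an equidistant fisheye: a pixel r from the principal point sees the ray r / f radians off the axis. A picture is of the moment at which its call begins. There is no depth.
- job_done(): hands the job in, once; it reports no verdict.
The state is a dict: "clock": time; "joints": joint angles; "joint_vel": joint speeds; "joint_efforts": joint torques, N m; "position": TCP position; "ee_rot": TCP orientation; "contact_force": force on the tool from outside, world axes, zero at the start; "wrist_torque": the same for the moment, N m; "gripper_width": finger opening in mm.
Only numpy, scipy, OpenCV 4.12 (cv2) and the standard library are available. Lean on these libraries where they do the work, as an engineer would, in place of code of your own. Each camera call takes 0.05 s, during which the arm holds its last target. There are 200 camera calls.

## Task

Two sprung length stops are screwed to the trolley; one is already latched at its middle setting, the other's slide is still fully out towards you. With the fingertips push the orange plate of the slide that is still out steadily, without ramming it, all the way back to its end stop, so that its red-capped pin drops, then let it go so that it springs back and catches on the pin at the middle setting. Touch neither the pins nor the other stop, leave the loose things around where they are, and pick nothing up.

Things in the scene. Friction and masses are not known exactly. Their poses are not given: they have to be found in the camera images.
- stop_a: Base of the stop whose slide is still at home at the start: grey base plate 236 x 88 x 12 mm screwed down to the trolley (spans x -110 to +126 mm), two dark guide rails (top z 30 mm), aluminium bridge over the slide at x = 0 (36 mm long, top z 66 mm). Origin: on the trolley top, below the stop pin; the slide is pushed along the base's own +x axis (roughly away from the robot); z up. 
- stop_b: Base of the identical stop that is already latched at the middle setting at the start: grey base plate 236 x 88 x 12 mm screwed down to the trolley (spans x -110 to +126 mm), two dark guide rails (top z 30 mm), aluminium bridge over the slide at x = 0 (36 mm long, top z 66 mm). Origin: on the trolley top, below the stop pin; the slide is pushed along the base's own +x axis (roughly away from the robot); z up. 
- stop_a_push (a point): Point on the front (robot side) face of stop_a's orange upright push plate, 62 mm above the trolley, mid-width; moves with the slide. The plate is 50 mm wide, 12 mm thick, z 18 to 80 mm, its face square to the base's x; its x axis is the push direction. At home it is 110 mm in front of the pin (base x = -110 mm). In front of the plate only the flat base plate and rails (30 mm high or less) lie below the fingers.
- stop_b_push (a point): Point on the front (robot side) face of stop_b's orange upright push plate, 62 mm above the trolley, mid-width; moves with the slide. The plate is 50 mm wide, 12 mm thick, z 18 to 80 mm, its face square to the base's x; its x axis is the push direction. At home it is 110 mm in front of the pin (base x = -110 mm). In front of the plate only the flat base plate and rails (30 mm high or less) lie below the fingers.
- stop_a_slide (a joint): Slide of stop_a, m along that base's +x: 0 = home (fully out towards the robot, resting on its end), 0.030 = middle setting (held by its dropped stop pin), 0.060 = far end stop. A spring pulls it back towards 0 with 5 N at 0 and 11 N at 0.060; it returns by itself in well under half a second when let go. The pin can drop only once the slide has passed about 0.030.
- stop_b_slide (a joint): Slide of stop_b, m along that base's +x: 0 = home (fully out towards the robot, resting on its end), 0.030 = middle setting (held by its dropped stop pin), 0.060 = far end stop. A spring pulls it back towards 0 with 5 N at 0 and 11 N at 0.060; it returns by itself in well under half a second when let go. The pin can drop only once the slide has passed about 0.030.
- stop_a_pin (a joint): Stop pin of stop_a, m it has dropped: 0 = up, riding on the slide's rib; 0.011 = fully dropped in front of the rib, so that the returning slide stops against it at 0.030. It falls by its own weight and a weak spring; nobody needs to touch it. Its red cap is 24 mm wide; cap top 96 mm above the trolley when up, 85 mm when dropped.
- stop_b_pin (a joint): Stop pin of stop_b, m it has dropped: 0 = up, riding on the slide's rib; 0.011 = fully dropped in front of the rib, so that the returning slide stops against it at 0.030. It falls by its own weight and a weak spring; nobody needs to touch it. Its red cap is 24 mm wide; cap top 96 mm above the trolley when up, 85 mm when dropped.
- gauge: Bystander: steel stepped plug gauge standing upright, 48 mm diameter, 98 mm high; origin at the centre of its underside.
- grease: Bystander: red grease tin, 72 mm diameter, 75 mm high; origin at the centre of its underside.
- tape: Bystander: yellow roll of tape lying flat, 100 mm diameter, 24 mm high; origin at the centre of its underside.
- carton: Bystander: small brown carton, 61 x 76 x 42 mm; origin at the centre of its underside.
- nut: Bystander: loose hexagon nut, 21 mm across, 11 mm high, between or in front of the two stops; origin at the centre of its underside.
- marker: Bystander: paint marker lying flat, 135 mm long (its y axis), 22 mm wide, 18 mm high; origin at the centre of its underside.

How it is judged (in metres and radians):
On the way, in this order (a step that is already met when the one before it is completed fails the run):
1. the slide that was out is pushed back to within 5 mm of its end stop by the fingers, and its pin has dropped (value of joint stop_a_slide above 0.055 m and value of joint stop_a_pin above 0.009 m and contact force between the fingers and stop_a above 1 N), for 0.1 s.
2. let go, the slide has come back and stands against its dropped pin at the middle setting (value of joint stop_a_slide between 0.0265 and 0.0335 m and value of joint stop_a_pin above 0.009 m and contact force between the fingers and stop_a below 0.1 N), for 0.3 s.
At the end, for the whole second after the job is handed in: The slide that was out stands still at its middle setting (30 mm, within 3.5 mm) against its pin, which has dropped at least 9 mm; the fingers are off it; the other stop is still latched at its middle setting (within 3.5 mm); every loose thing is within 15 mm of where it stood (all of step 2 and velocity of joint stop_a_slide between -0.005 and 0.005 m/s and value of joint stop_b_slide between 0.0265 and 0.0335 m and value of joint stop_b_pin above 0.009 m and distance of each of gauge, grease, tape, carton, nut, marker from where it was at the start of the episode below 0.015 m); the robot touches nothing.
It fails at once if the stop pin is touched by the robot (contact force between any of the fingers, the arm and stop_a_pin above 0.5 N).
It fails at once if the other stop, already latched, is touched by the robot, or its slide leaves its middle setting (contact force between any of the fingers, the arm and stop_b above 1 N or value of joint stop_b_slide above 0.0335 m or value of joint stop_b_slide below 0.0265 m).
It fails at once if the stop is rammed (over 60 N) (contact force between the fingers and stop_a above 60 N).
It fails at once if a loose thing is lifted, or knocked more than 15 mm away (height (world z) of any of gauge, grease, tape, carton, nut, marker above 0.012 m or distance of any of gauge, grease, tape, carton, nut, marker from where it was at the start of the episode above 0.015 m).
It also fails if it takes over 32 s, if anything falls off the work surface, if the arm or the gripper's body presses on something with over 40 N, if the wrist force passes 120 N, or if a joint passes its speed limit or range.

## Working session

There is one attempt and no reset: what is moved stays moved. The work goes in short steps, Python scripts to look and compute and a tool call to move; the robot and the scene stay as the last step left them, time stands still between calls to the robot, and variables do not carry over. Pictures are saved under pics/ and viewed, about 8 in all and at most 12, crops included, and the job is handed in when it is done.

Besides the shell and the picture viewer there is one more tool, called after ">>>" as name(argument=value, ...) on one line, values as JSON. servo_tool: Moves the arm, as the interface text tells. Its arguments: {"type":"object","properties":{"rows":{"type":"array","items":{"type":"array","items":{"type":"number"}}}},"required":["rows"]}

```bash
mkdir -p pics; ls; python3 - <<'E'
from bench import *
import cv2
s=read_state();print(s)
for n in("scene","top"):
    g=get_image(n);cv2.imwrite(f"pics/{n}0.png",g["image"][:,:,::-1]);print(n,g["mtx"].tolist(),g["extrinsics"].round(4).tolist())
E
```

```text
pics
{'clock': 0.0, 'joints': array([ 1.48657267e+00,  3.85567809e-01,  6.60962642e-03, -5.07796210e-04,
       -1.19402018e+00, -2.58601873e-01]), 'joint_vel': array([ 0.00101386, -0.00046482,  0.00126694,  0.00100029,  0.00067783,
       -0.00080882]), 'joint_efforts': array([ 3.36945877e-04, -3.92287052e+01,  1.88397646e+01,  4.18602034e+00,
       -4.73548673e-03, -3.40561520e-06]), 'position': array([209.8817229 , 588.09705178, 241.20713566]), 'ee_rot': array([ 9.85328172e-01, -1.70666773e-01, -1.40085888e-04,  1.10742088e-03]), 'contact_force': array([-0.15177571, -0.39338632,  0.54882313]), 'wrist_torque': array([-0.00721051,  0.02046387,  0.01792331]), 'gripper_width': 85.42499688911838}
scene [[442.8385142788198, 0.0, 320.5801833924979], [0.0, 442.8385142788198, 198.77745030436876], [0.0, 0.0, 1.0]] [[-0.8435, 0.4182, -0.3371, 139.6684], [-0.5368, -0.6346, 0.5559, 601.3518], [0.0186, 0.6499, 0.7598, 982.1175], [0.0, 0.0, 0.0, 1.0]]
top [[448.5709743567096, 0.0, 319.31221662075586], [0.0, 448.5709743567096, 198.4222580588271], [0.0, 0.0, 1.0]] [[-0.0061, 0.9986, -0.053, 442.4047], [-0.9999, -0.0054, 0.0133, -40.8076], [0.013, 0.053, 0.9985, 1400.459], [0.0, 0.0, 0.0, 1.0]]
```

View pics/scene0.png

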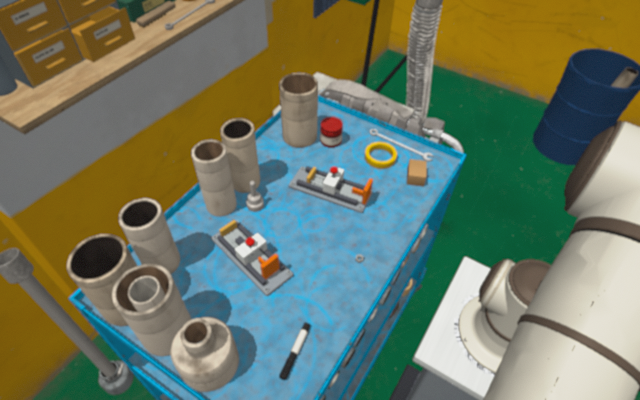

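View pics/top0.png

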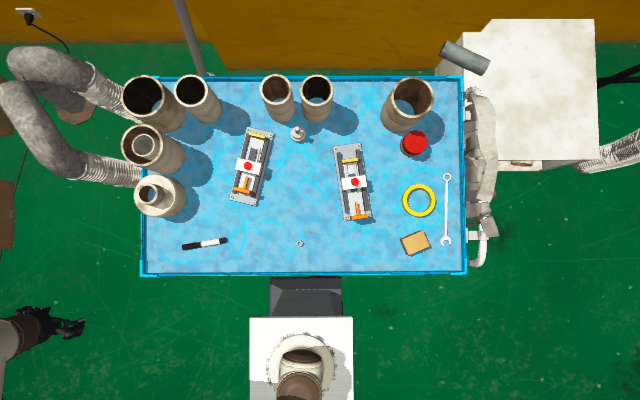

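Two stops: the left one (cap ~(248,167), plate ~(243,187)) has its plate close to the cap, so it looks latched. The right one (cap ~(354,182), plate ~(360,211)) looks fully out. I'll measure both to confirm.

```bash
cat > h.py <<'E'
import cv2,numpy as np
from bench import *
def ray(g,px,z):
    K=g["mtx"];E=g["extrinsics"]
    d=np.linalg.inv(K)@[px[0],px[1],1];d=E[:3,:3]@[d[0],-d[1],-d[2]];o=E[:3,3]
    return o+d*(z-o[2])/d[2]
def blobs(m,amin=6):
    n,l,s,c=cv2.connectedComponentsWithStats(m.astype(np.uint8))
    return [(s[i],c[i],np.argwhere(l==i)[:,::-1]) for i in range(1,n) if s[i][4]>=amin]
def masks(im):
    h=cv2.cvtColor(im,cv2.COLOR_RGB2HSV).astype(int);H,S,V=h[...,0],h[...,1],h[...,2]
    return dict(red=((H<4)|(H>174))&(S>180)&(V>110),orange=(H>=5)&(H<=17)&(S>190)&(V>130))
E
python3 - <<'E'
from h import *
for n,roi in(("top",(225,120,385,235)),("scene",(200,160,390,300))):
    g=get_image(n);im=g["image"]
    x0,y0,x1,y1=roi
    for k,m in masks(im).items():
        mm=np.zeros_like(m);mm[y0:y1,x0:x1]=m[y0:y1,x0:x1]
        for s,c,p in blobs(mm):
            print(n,k,s,c.round(1),[ray(g,c,z).round(0)[:2].tolist() for z in((96,85) if k=="red" else (80,50))])
    cv2.imwrite(f"pics/{n}1.png",cv2.resize(im[y0:y1,x0:x1,::-1],None,fx=4.2,fy=4.2,interpolation=cv2.INTER_CUBIC))
E
```

```text
top red [244 162   7   7  40] [247.1 165.2] [[610.0, 152.0], [611.0, 154.0]]
top red [351 178   8   7  38] [354.5 181.2] [[561.0, -161.0], [562.0, -162.0]]
top orange [234 177  16  17  46] [244.3 188.2] [[544.0, 163.0], [546.0, 167.0]]
top orange [350 204  18  16  76] [358.5 214.9] [[463.0, -173.0], [464.0, -176.0]]
scene red [331 168   6   5  23] [333.6 169.8] [[560.0, -157.0], [565.0, -166.0]]
scene red [246 238   8   7  39] [249.5 241.2] [[604.0, 162.0], [610.0, 157.0]]
scene orange [353 180  19  23 123] [363.4 190.7] [[458.0, -148.0], [468.0, -173.0]]
scene orange [259 255  18  23 117] [267.  262.9] [[538.0, 181.0], [552.0, 167.0]]
```

View pics/top1.png

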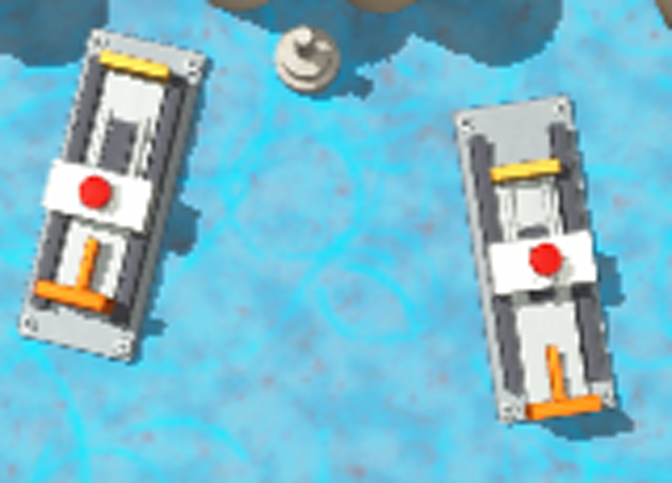

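The crop confirms it: the right stop is stop_a (plate fully out, crop ~(564,407); cap ~(545,259)). stop_b is the left one. The base edges give a yaw of about +9.3°, and pin (561,-160) with 110 mm at that yaw puts the plate face at about (452,-178), which matches. I'll shut the gripper, align the tool x axis to the push direction and go high to a point in front of the plate.

>>> servo_tool(rows=[[0, 0, 0, 0, 0, 0, -7.25], [0, 0, 0, 0, 0, 0, -7.25], [0, 0, 0, 0, 0, 0, -7.25], [0, 0, 0, 0, 0, 0, -7.25], [0, 1.44, 4.17, 0, 0, 0, 0], [0, 1.44, 4.17, 0, 0, 0, 0], [0, 1.44, 4.17, 0, 0, 0, 0], [0, 1.44, 4.17, 0, 0, 0, 0], [0, 1.44, 4.17, 0, 0, 0, 0]])

```text
clock: 1.1
position: [315.4, 392.9, 242.3]
ee_rot: [0.997, 0.082, -0.0, 0.0]
contact_force: [0.6, -0.3, 0.8]
gripper_width: -0.0
```

>>> servo_tool(rows=[[0, 1.44, 4.17, 0, 0, 0, 0], [0, 1.44, 4.17, 0, 0, 0, 0], [0, 1.44, 4.17, 0, 0, 0, 0], [0, 1.44, 4.17, 0, 0, 0, 0], [0, 1.44, 4.17, 0, 0, 0, 0], [0, 0, 0, 0, 0, 0, 0], [0, 0, 0, 0, 0, 0, 0]])

```text
clock: 1.8
position: [420.2, 199.7, 242.3]
ee_rot: [0.997, 0.08, -0.0, -0.0]
contact_force: [-0.1, 0.8, 0.1]
gripper_width: 0.1
```

>>> servo_tool(rows=[[0, -1.03, 4.2, 0, 0, 0, 0], [0, -1.03, 4.2, 0, 0, 0, 0], [0, -1.03, 4.2, 0, 0, 0, 0], [0, -1.03, 4.2, 0, 0, 0, 0], [0, -1.03, 4.2, 0, 0, 0, 0], [0, -1.03, 4.2, 0, 0, 0, 0], [0, -1.03, 4.2, 0, 0, 0, 0], [0, -1.03, 4.2, 0, 0, 0, 0], [0, -1.03, 4.2, 0, 0, 0, 0], [0, 0, 0, 0, 0, 0, 0], [0, 0, 0, 0, 0, 0, 0]])

```text
clock: 2.9
position: [390.1, -187.4, 242.1]
ee_rot: [0.997, 0.081, -0.0, -0.0]
contact_force: [-0.1, -0.7, 0.4]
gripper_width: -0.3
```

```bash
python3 - <<'E'
from h import *
s=read_state();print(s['position'],s['joints'].round(2))
g=get_image("wrist");cv2.imwrite("pics/w2.png",g["image"][:,:,::-1]);print(g["mtx"].tolist(),g["extrinsics"].round(3).tolist())
E
```

```text
[ 390.07364338 -187.42745169  242.05355159] [-0.07  0.05 -0.43 -0.   -1.09  1.8 ]
[[309.70691628693146, 0.0, 320.9314417453323], [0.0, 309.70691628693146, 193.873838441894], [0.0, 0.0, 1.0]] [[0.16, 0.934, 0.321, 473.256], [-0.987, 0.152, 0.051, -174.816], [-0.001, -0.325, 0.946, 372.938], [0.0, 0.0, 0.0, 1.0]]
```

View pics/w2.png

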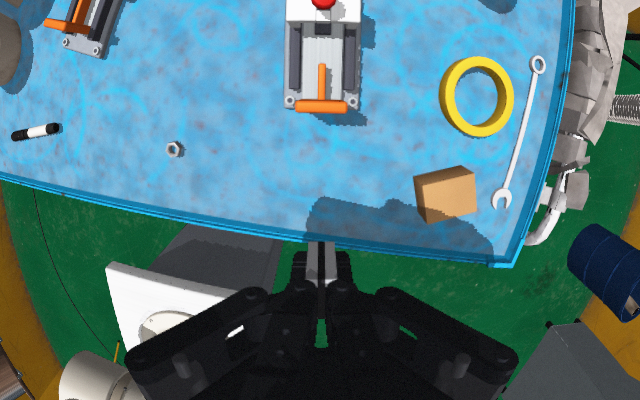

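The wrist view shows stop_a straight ahead, with the plate at about (296–347, 100–113) and square to the tool. The nut (175,149) and carton (445,195) are well to the sides. Next I'll measure the plate's top edges.

```bash
python3 - <<'E'
from h import *
g=get_image("wrist");K=g["mtx"];E=g["extrinsics"]
def fray(px,z):
    r=np.array([px[0]-K[0,2],px[1]-K[1,2]]);R=np.hypot(*r);t=R/K[0,0];u=r/R*np.sin(t)
    d=E[:3,:3]@[u[0],-u[1],-np.cos(t)];o=E[:3,3];return (o+d*(z-o[2])/d[2])
m=masks(g["image"])["orange"];m[:,:285]=0;m[:,365:]=0;m[130:]=0
s,c,p=max(blobs(m),key=lambda b:b[0][4]);print(s)
low={x:p[p[:,0]==x][:,1].max()+.5 for x in range(298,346)}
P=np.array([fray((x,y),80)[:2] for x,y in low.items()])
k=np.polyfit(P[:,1],P[:,0],1);print("yaw",np.degrees(np.arctan(-k[0])))
a=fray((s[0]-.5,low[299]),80);b=fray((s[0]+s[2]-.5,low[344]),80);print(a,b,np.linalg.norm(a-b),(a+b)/2)
mid=((a+b)/2)[:2]; T=read_state()["position"][:2];d=mid-T
R=np.radians(9.3);x=np.array([np.cos(R),np.sin(R)]);print("tool dx,dy",d@x,d@[x[1],-x[0]])
E
```

```text
[297  64  51  49 759]
yaw 8.037548803083551
[ 451.00716977 -154.19706505   80.        ] [ 457.8437668 -201.6203501   80.       ] 47.91353696366421 [ 454.42546829 -177.90870758   80.        ]
tool dx,dy 64.64619348923304 2.0450504030655523
```

Plate face centre is about (454,-178), 48 mm wide as seen, and 65 mm ahead of the TCP with a 2 mm lateral offset. Descending to fingertip height ~50 mm.

>>> servo_tool(rows=[[0, 0, 0.2, 4.2, 0, 0, 0], [0, 0, 0, 4.2, 0, 0, 0], [0, 0, 0, 4.2, 0, 0, 0], [0, 0, 0, 3.5, 0, 0, 0], [0, 0, 0, 2, 0, 0, 0], [0, 0, 0, 0, 0, 0, 0], [0, 2, 0, 0, 0, 0, 0], [0, 1.5, 0, 0, 0, 0, 0], [0, 0.5, 0, 0, 0, 0, 0], [0, 0, 0, 0, 0, 0, 0], [0, 0, 0, 0, 0, 0, 0]])

```text
clock: 4.1
position: [429.4, -182.7, 61.6]
ee_rot: [0.997, 0.082, 0.0, -0.0]
contact_force: [0.0, -0.4, -0.2]
gripper_width: 0.2
```

```bash
python3 - <<'E'
from h import *
g=get_image("wrist");w=g["image"][0:260,180:460,::-1]
t=get_image("top")["image"][130:235,310:400,::-1]
cv2.imwrite("pics/c3.png",np.hstack([cv2.resize(w,(560,520)),cv2.resize(t,(223,260))[:, :].repeat(2,0)]))
E
```

```text
(no output)
```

View pics/c3.png

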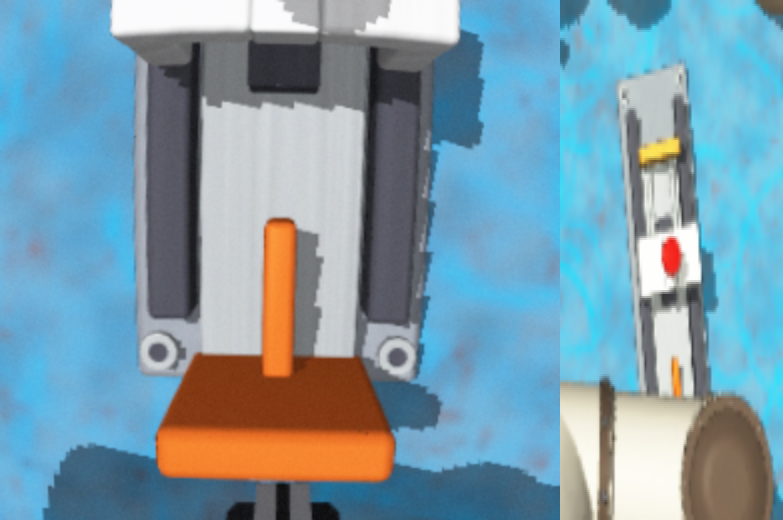

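The fingers are centred behind the plate, about 13 mm short of it. I'll push slowly and watch the force.

>>> servo_tool(rows=[[0, 0.4, 0, 0, 0, 0, 0], [0, 0.3, 0, 0, 0, 0, 0], [0, 0.3, 0, 0, 0, 0, 0], [0, 0.3, 0, 0, 0, 0, 0], [0, 0.3, 0, 0, 0, 0, 0], [0, 0.4, 0, 0, 0, 0, 0], [0, 0.4, 0, 0, 0, 0, 0], [0, 0.4, 0, 0, 0, 0, 0], [0, 0.4, 0, 0, 0, 0, 0], [0, 0.4, 0, 0, 0, 0, 0], [0, 0.4, 0, 0, 0, 0, 0]])

```text
clock: 5.3
position: [464.7, -177.3, 60.8]
ee_rot: [0.997, 0.081, -0.005, -0.0]
contact_force: [-8.5, -4.9, 7.1]
gripper_width: -0.2
```

>>> servo_tool(rows=[[0, 0.4, 0, 0, 0, 0, 0], [0, 0.4, 0, 0, 0, 0, 0], [0, 0.4, 0, 0, 0, 0, 0], [0, 0.4, 0, 0, 0, 0, 0], [0, 0.4, 0, 0, 0, 0, 0], [0, 0.3, 0, 0, 0, 0, 0], [0, 0.3, 0, 0, 0, 0, 0], [0, 0.2, 0, 0, 0, 0, 0], [0, 0.1, 0, 0, 0, 0, 0]])

```text
clock: 6.2
position: [492.6, -173.1, 60.6]
ee_rot: [0.997, 0.081, -0.006, -0.0]
contact_force: [-10.2, -6.5, 6.1]
gripper_width: -0.2
```

>>> servo_tool(rows=[[0, 0.2, 0, 0, 0, 0, 0], [0, 0.2, 0, 0, 0, 0, 0], [0, 0.2, 0, 0, 0, 0, 0], [0, 0.1, 0, 0, 0, 0, 0], [0, 0, 0, 0, 0, 0, 0]])

```text
clock: 6.7
position: [499.2, -172.1, 60.6]
ee_rot: [0.997, 0.081, -0.006, -0.0]
contact_force: [-9.3, -7.1, 7.0]
gripper_width: 0.1
```

>>> servo_tool(rows=[[0, 0.15, 0, 0, 0, 0, 0], [0, 0.15, 0, 0, 0, 0, 0], [0, 0, 0, 0, 0, 0, 0]])

```text
clock: 7.0
position: [501.2, -171.7, 60.5]
ee_rot: [0.997, 0.08, -0.007, -0.0]
contact_force: [-11.0, -7.8, 7.9]
gripper_width: 0.3
```

>>> servo_tool(rows=[[0, 0.15, 0, 0, 0, 0, 0], [0, 0.15, 0, 0, 0, 0, 0], [0, 0, 0, 0, 0, 0, 0]])

```text
clock: 7.3
position: [501.2, -171.6, 60.5]
ee_rot: [0.997, 0.08, -0.01, -0.0]
contact_force: [-17.4, -7.9, 13.3]
gripper_width: -0.1
```

The slide has stalled at x≈501 while the force rises, so it is on the end stop. I'll check the pin and slide before letting go.

```bash
python3 - <<'E'
from h import *
w=get_image("wrist")["image"][0:260,180:460,::-1];t=get_image("scene")["image"][140:230,270:400,::-1]
cv2.imwrite("pics/c4.png",np.hstack([cv2.resize(w,(420,390)),cv2.resize(t,(380,390))]))
E
```

```text
(no output)
```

View pics/c4.png

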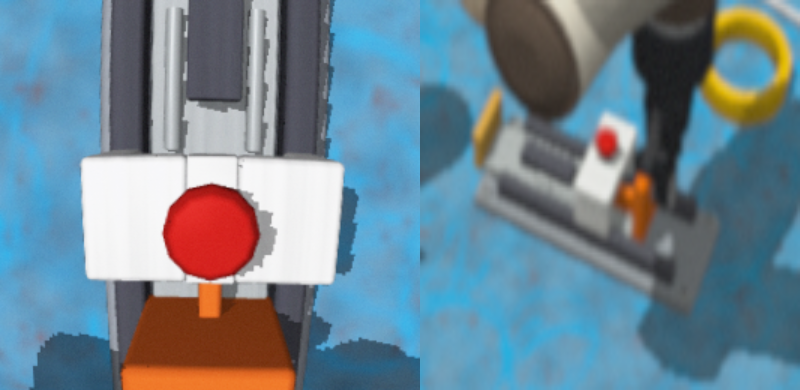

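The slide is fully in and the red cap sits low on the bridge at crop (210,230), so the pin has dropped. Backing off straight.

>>> servo_tool(rows=[[0, -0.5, 0, 0, 0, 0, 0], [0, -0.5, 0, 0, 0, 0, 0], [0, -0.8, 0, 0, 0, 0, 0], [0, -1, 0, 0, 0, 0, 0], [0, -1, 0, 0, 0, 0, 0], [0, -1, 0, 0, 0, 0, 0], [0, -1, 0, 0, 0, 0, 0], [0, -1, 0, 0, 0, 0, 0], [0, -1, 0, 0, 0, 0, 0], [0, 0, 0, 0, 0, 0, 0], [0, 0, 0, 0, 0, 0, 0], [0, 0, 0, 0, 0, 0, 0]])

```text
clock: 8.6
position: [434.4, -182.3, 61.5]
ee_rot: [0.997, 0.082, 0.0, 0.0]
contact_force: [-0.6, -0.2, -0.5]
gripper_width: 0.2
```

>>> servo_tool(rows=[[0, -0.5, 0, -2, 0, 0, 0], [0, -0.5, 0, -4, 0, 0, 0], [0, 0, 0, -4, 0, 0, 0], [0, 0, 0, -4, 0, 0, 0], [0, 0, 0, -3, 0, 0, 0], [0, 0, 0, 0, 0, 0, 0], [0, 0, 0, 0, 0, 0, 0], [0, 0, 0, 0, 0, 0, 0]])

```text
clock: 9.4
position: [423.2, -183.7, 230.1]
ee_rot: [0.997, 0.082, -0.001, -0.0]
contact_force: [0.2, -0.3, -1.4]
gripper_width: -0.1
```

```bash
python3 - <<'E'
from h import *
g=get_image("wrist");w=g["image"];K=g["mtx"];E=g["extrinsics"]
cv2.imwrite("pics/w5.png",w[:,:,::-1])
def fray(px,z):
    r=np.array([px[0]-K[0,2],px[1]-K[1,2]]);R=np.hypot(*r);t=R/K[0,0];u=r/R*np.sin(t)
    d=E[:3,:3]@[u[0],-u[1],-np.cos(t)];o=E[:3,3];return (o+d*(z-o[2])/d[2])
m=masks(w)["orange"];m[:,:270]=0;m[:,380:]=0;m[200:]=0
s,c,p=max(blobs(m),key=lambda b:b[0][4]);f=fray((s[0]+s[2]/2-.5,s[1]+s[3]-.5),80)
print(s,f,"slide mm",(f[:2]-[454.4,-177.9])@[.987,.162], read_state()["contact_force"])
E
```

```text
[293  66  55  52 913] [ 482.49963771 -173.73625274   80.        ] slide mm 28.408869473647076 [-0.10710137  0.69870596 -0.17498628]
```

View pics/w5.png

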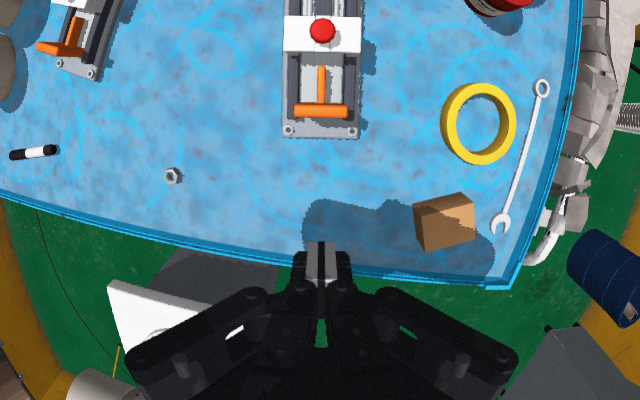

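The slide of stop_a now stands about 28 mm (±2) from home, at its middle setting. The plate is at (322,111), clear of the front of the base, and the things in view have not moved. Handing in.

```bash
python3 -c "
from bench import *
print(job_done())"
```

```text
the job is handed in; nothing more can be done
None
```

The slide that was out, the right-hand stop (stop_a), is now latched at its middle setting, and I handed the job in at about 9.5 s of the 32 s allowed.

- **Push:** I pushed its plate with the shut fingertips slowly, until it stalled against the end stop. The wrist readings taken between pushes peaked at about 23 N in total, against the 60 N limit. The red cap looked dropped in the picture before I let go, but I did not measure its height.
- **Let go:** I backed straight off and lifted clear, and the contact force returned to about zero.
- **Last check:** the wrist camera put the slide 28.4 mm from home, which fits 30 mm at the calibration's ±2 mm. The last picture shows the tape, carton, nut and marker apparently undisturbed. I did not measure their positions again, and the plug gauge was not in that view. The arm did not go near the other stop.

No check failed or disagreed.

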